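# Park the convertible and hold the toy garage's spring door open

### The job

Without lifting it, push the purple convertible along the tray nose first until it stands wholly inside the dark parking rectangle in front of the toy garage. Then swing the garage's spring door open to about 60 degrees and hold it there with the gripper, ready for a child to drive the car in: finish while still holding the door, because it springs shut if let go. Leave all the other things where they are.

Things in the scene. Friction and masses are not known exactly. Their poses are not given: they have to be found in the camera images.
- car: Purple die-cast convertible, 120 long x 52 wide x 46 mm high over the windscreen, about 0.18 kg; its wheels do not turn, it slides (about 1 to 3 N). Origin at floor level under its middle; x points to its nose, z up. Its tail is a flat upright face 50 mm wide, from 10 to 30 mm above the tray floor.
- car_nose (a point): Foremost point of the car's centre line, at floor level, 60 mm ahead of its origin.
- car_tail (a point): Rearmost point of the car's centre line (the flat tail face), at floor level, 60 mm behind its origin.
- pad: Dark grey parking rectangle with a thin white border, printed flat on the tray floor (no step, cannot move), 180 mm along its x by 110 mm along its y. Origin at its centre; x points towards the garage, so the car begins at its -x side with its nose roughly towards it.
- garage: Cream plastic toy garage with a grey flat roof, fixed to the tray: 170 deep (its x) x 150 wide (its y) x 120 mm high. Origin at floor level under its centre; its doorway is the -x face, which looks towards the pad.
- garage_door (a joint): Angle of the garage's white side-hung door, rad: 0 shut, grows as it swings outwards, stop at 1.75; 60 degrees = 1.047. A spring pulls it shut: about 0.06 N m at 0, 0.27 N m at 60 degrees (2.6 N at the handle). Door 126 wide, 6 thick, top 106 mm above the tray floor. Seen from above it opens clockwise about door_hinge (angle t = turn by -t about world z).
- door_hinge (a point): Point on the door's upright hinge axis, 85 mm above the tray floor, at the garage's +y side of the doorway; door parts turn about it. Its axes turn with the door: its -y runs along the door from hinge to free edge, its -x out of the door's outer face.
- door_handle (a point): Grip point on the handle: an upright round grey peg, 12 mm thick, 53 to 107 mm above the tray floor, open at the top; a 10 mm arm at its foot joins it to the door. The point is on its axis, 85 mm above the floor, 95 mm from the hinge along the door, 44 mm in front of the hinge (38 mm clear of the door's face). Axes as those of door_hinge, turning with the door.
- digger: Yellow plastic digger, 140 x 66 x 92 mm. Bystander; origin under its middle.
- van: Wooden van, 125 x 62 x 68 mm. Bystander; origin under its middle.
- block_tray: Aluminium tray 130 x 190 x 22 mm with wooden road blocks in it, one piece. Bystander; origin under its middle.
- cone_a: Toy traffic cone, 46 mm square base, 58 mm high, beside the pad. Bystander.
- cone_b: Toy traffic cone, 46 mm square base, 58 mm high, near the garage's front corner. Bystander.
- arch: Wooden bridge block, 110 x 30 x 58 mm. Bystander; origin under its middle.
- toy_tray: White plastic pull-out tray that everything stands on, fixed: 620 (x) x 1200 mm (y), its floor 4 mm above the work surface, rim 24 mm high. Origin on the work surface under its centre.

How it is judged:
On the way, in this order (a step that is already met when the one before it is completed fails the run):
1. the car stands wholly inside the parking rectangle, nose towards the garage (x of car_nose in the frame of pad between 0 and 0.094 m and x of car_tail in the frame of pad between -0.094 and 0 m and y of car_nose in the frame of pad between -0.033 and 0.033 m and y of car_tail in the frame of pad between -0.033 and 0.033 m and height (world z) of car below 0.01 m and angle between car's own z axis and vertical below 0.1 rad and linear speed of car below 0.02 m/s), for 0.2 s.
2. the garage door is held open at about 60 degrees by the fingers (value of joint garage_door between 0.908 and 1.187 rad and velocity of joint garage_door between -0.1 and 0.1 rad/s and contact force between the fingers and garage above 0.5 N), for 0.3 s.
At the end, for the whole second after the job is handed in: The door is held still by the fingers at 60 degrees, give or take 8, with nothing else propping it; the car stands at rest on its wheels wholly inside the rectangle (up to 4 mm over an edge allowed), nose towards the garage; no other thing has moved more than 20 mm (all of step 1 and all of step 2 and contact force between car and garage below 0.1 N and distance of each of digger, van, block_tray, cone_a, cone_b, arch from where it was at the start of the episode below 0.02 m); the arm keeps its last pose, push and grip.
It fails at once if the car is lifted off the tray or tipped (height (world z) of car above 0.018 m or angle between car's own z axis and vertical above 0.35 rad).
It fails at once if another thing is knocked away (distance of any of digger, van, block_tray, cone_a, cone_b, arch from where it was at the start of the episode above 0.03 m).
It also fails if it takes over 58 s, if anything falls off the work surface, if the arm or the gripper's body presses on something with over 40 N, if the wrist force passes 120 N, or if a joint passes its speed limit or range.

### The arm

A 6-joint arm with a two-finger parallel gripper is mounted at the origin on the work surface. World frame = base frame: x ahead of the robot, y to its left, z up, the work surface at z = 0. Lengths are in m, angles in rad, forces in N, time in s.
With the tool pointing down it reaches from about 0.425 to 1.125 m from the base axis. Payload 14.9 kg.
Tool frame: the origin (TCP) lies on the mounting face of the last link; the fingertips stand 191 mm ahead of it and the grasp point (between the pads) lies 172 mm ahead of it; z points along the fingers, y is the line along which they close (so a half turn about z gives the same grasp; the last joint's range is limited). The gripper opens to 91 mm and grips with 3 to 60 N. Pads are 32 mm wide; open, the fingers measure 118 mm over their backs; the gripper's body (76 mm by 178 mm) begins 60 mm behind the grasp point.
Start: joints at [1.207, 0.379, 1.734, -0, 1.028, -0.033], TCP at [0.227, 0.662, 0.405] pointing down, gripper open.
Joint ranges: [-2.77, 2.77], [-0.74, 2.19], [0, 2.66], [-1.06, 4.2], [0.31, 2.87], [-3.08, 3.08]. Speed limits (rad/s): [1.89, 1.89, 2.39, 3.14, 3.14, 3.14].

### API

Orientations are given as [roll, pitch, yaw] about the fixed x, y, z axes, in that order (R = Rz(yaw) Ry(pitch) Rx(roll)).
In Python, from plant import manip gives the robot as it stands.
- The arm moves only by the tool hand_motion, called after "Call:" in YAML: its name, and indented under it one key for each argument. Schema: {"type":"object","properties":{"segments":{"type":"object","properties":{"ticks":{"type":"array","items":{"type":"array","items":{"type":"number"},"minItems":5,"maxItems":5},"minItems":1,"maxItems":12}},"additionalProperties":false,"required":["ticks"]},"only":{"type":"string"},"quiet":{"type":"boolean"},"lines":{"type":"string"}},"required":["segments"],"additionalProperties":false}. segments is an object whose key "ticks" holds a list of rows, 1 to 12 of them, each of 5 numbers: the finger opening in m, then dx, dy, dz in m, then a turn about the tool's z in rad; each row shifts and turns the commanded pose from where the row before left it, along the tool's axes as they then stand; what a row does not reach is not made up. A row lasts 1/8 s, in which the tool goes at most 0.0625 m and 0.188 rad, less where a joint would pass 70% of its speed; a pose out of reach is approached as far as the arm can. The fingers move at their own pace and stop on an object; the grip force is fixed at half the most. Time passes only in rows, so rows that do not move let the fingers close. The tool returns the time, the measured TCP pose, the force, the opening and the grip force at its end. only (a regular expression) keeps the lines of the reply that match it, lines (a string "A,B") keeps lines A to B, and quiet returns only ok. Input that does not fit is refused with a message, and nothing moves.
- manip.read_state(): the state, without advancing time (a new reading comes with each control period).
- manip.capture(name): name is "side" or "top"; returns the picture (420x560x3 uint8, red, green, blue); there is no depth.
- manip.camera_params(name): a dict with "intrinsics" (3x3 intrinsics, pixels), "cam_to_world" (4x4, takes a point from camera to world coordinates). Camera axes: x right, y up, looking along -z (the intrinsics and any distortion apply to the point x, -y, -z); pixel columns grow to the right and rows downward; lengths in m; the calibration is good to about 2 mm. A picture is of the moment at which its call begins. camera_params takes no time and is no camera call.
- manip.close_job(): hands the job in; it is judged then, once.
The state is a dict: "t": time; "joints": joint angles; "qd": joint speeds; "joint_torque": joint torques, N m; "position": TCP position; "tool_rot": TCP orientation; "contact_force": force on the tool from outside, world axes, zero at the start; "moment": the same for the moment, N m; "opening": finger opening in m; "grip_force": force on a finger pad.
Only numpy, scipy, OpenCV 4.12 (cv2) and the standard library are available. Lean on these libraries where they do the work, as an engineer would, in place of code of your own. Each camera call takes 0.05 s, during which the arm holds its last target. There are 200 camera calls.

## Working session

There is one attempt and no reset: what is moved stays moved. The work goes in short steps, Python scripts to look and compute and a tool call to move; the robot and the scene stay as the last step left them, time stands still between calls to the robot, and variables do not carry over. Pictures are saved under pics/ and viewed, at most 10 in all, crops included, and the job is handed in when it is done.

```bash
ls; mkdir -p pics
```

Run:
```python
from plant import manip
import cv2,numpy as np
for n in("top","side"):
    im=manip.capture(n); cv2.imwrite(f"pics/{n}0.png",im[:,:,::-1]); p=manip.camera_params(n); print(n,p)
print(manip.read_state())
```

```text
pics
plant.py
top {'intrinsics': array([[441.17116811,   0.        , 284.84383924],
       [  0.        , 441.17116811, 208.22415506],
       [  0.        ,   0.        ,   1.        ]]), 'cam_to_world': array([[ 0.02527059,  0.98663752, -0.16095902,  0.43228772],
       [-0.99906813,  0.0192901 , -0.03861047, -0.03313725],
       [-0.03498962,  0.16178473,  0.98620557,  0.9833394 ],
       [ 0.        ,  0.        ,  0.        ,  1.        ]])}
side {'intrinsics': array([[391.80562861,   0.        , 282.16593918],
       [  0.        , 391.80562861, 211.29612612],
       [  0.        ,   0.        ,   1.        ]]), 'cam_to_world': array([[ 0.83941135,  0.29963866, -0.45343716,  0.19625112],
       [-0.54348438,  0.4683722 , -0.69660047, -0.61775582],
       [ 0.00364893,  0.83117035,  0.55600587,  0.54531608],
       [ 0.        ,  0.        ,  0.        ,  1.        ]])}
{'t': 0.1, 'joints': array([ 1.20667871e+00,  3.79350100e-01,  1.73472119e+00, -8.39547489e-06,
        1.02852316e+00, -3.32916336e-02]), 'qd': array([-2.24696332e-03, -1.66560530e-03,  7.34522078e-05,  1.45133409e-03,
       -2.41677826e-04,  1.06776308e-03]), 'joint_torque': array([ 1.02708229e-03, -7.65040898e+01, -4.35294306e+01,  6.51003141e-02,
        3.98556353e-02, -1.34754833e-05]), 'position': array([0.2273167 , 0.66188265, 0.40415856]), 'tool_rot': array([-3.14059117e+00, -2.61625928e-05,  2.81077100e+00]), 'contact_force': array([-0.04784745,  0.70412048,  0.40391569]), 'moment': array([ 0.04546781, -0.02626667,  0.01887168]), 'grip_force': 0.0, 'opening': 0.09097901176325181}
```
View pics/top0.png

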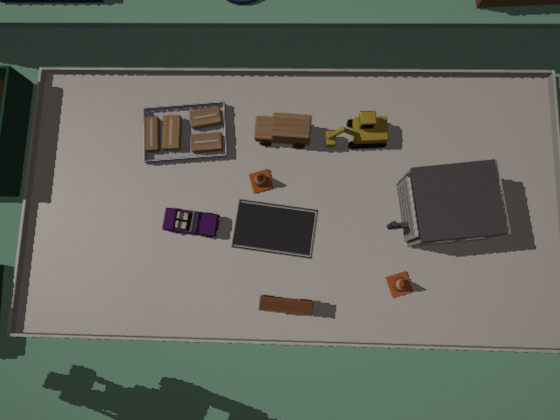

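View pics/side0.png

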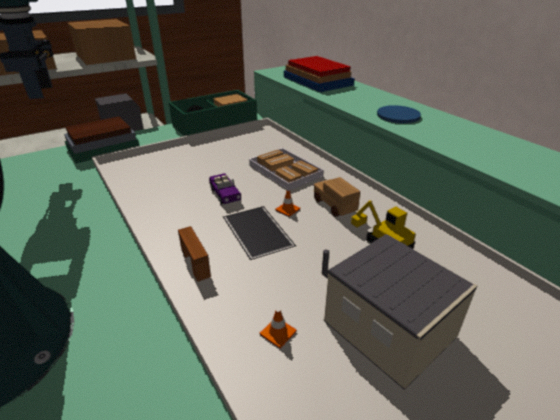

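The top view shows the car at about (190,222), nose to the right, and the pad at (275,228). The garage roof is around (457,202), with the peg at (397,226). In the side view the peg top is at about (326,252).

Create h.py:
```python
from plant import manip
import cv2,numpy as np
def ray(n,uv):
    p=manip.camera_params(n);K=p["intrinsics"];T=p["cam_to_world"]
    uv=np.atleast_2d(np.asarray(uv,float))
    d=np.c_[(uv[:,0]-K[0,2])/K[0,0],-(uv[:,1]-K[1,2])/K[1,1],-np.ones(len(uv))]@T[:3,:3].T
    return T[:3,3],d
def plane(n,uv,z):
    o,d=ray(n,uv); return o+d*((z-o[2])/d[:,2])[:,None]
def proj(n,P):
    p=manip.camera_params(n);K=p["intrinsics"];T=p["cam_to_world"]
    c=(np.atleast_2d(P)-T[:3,3])@T[:3,:3]; return np.c_[K[0,2]+K[0,0]*c[:,0]/-c[:,2],K[1,2]-K[1,1]*c[:,1]/-c[:,2]]
def tri(a,b):
    o1,d1=ray("top",a);o2,d2=ray("side",b);d1=d1[0];d2=d2[0]
    s=np.linalg.lstsq(np.c_[d1,-d2],o2-o1,rcond=None)[0]
    p,q=o1+s[0]*d1,o2+s[1]*d2; return (p+q)/2,np.linalg.norm(p-q)
def rect(mask,z,n="top"):
    c=max(cv2.findContours(mask.astype(np.uint8),cv2.RETR_EXTERNAL,cv2.CHAIN_APPROX_NONE)[0],key=cv2.contourArea)
    X=plane(n,c[:,0,:],z)[:,:2]
    r=cv2.minAreaRect((X*1000).astype(np.float32)); b=cv2.boxPoints(r)
    e=[b[1]-b[0],b[2]-b[1]]; l=max(e,key=np.linalg.norm); 
    if l[1]>0:l=-l
    return np.array(r[0]),np.array(r[1]),np.arctan2(l[1],l[0])
def car(im):
    I=im.astype(int); m=(I[:,:,0]>I[:,:,1]+20)&(I[:,:,2]>I[:,:,1]+25)
    m=cv2.morphologyEx(m.astype(np.uint8),cv2.MORPH_CLOSE,np.ones((9,9)))
    return rect(m,.028)
```

Run:
```python
from h import *
im=cv2.imread("pics/top0.png")[:,:,::-1]; I=im.astype(int)
print("car",car(im))
g=im.max(2)
m=np.zeros_like(g); m[195:262,225:325]=(g<70)[195:262,225:325]; print("pad dark",rect(m,.004))
m=np.zeros_like(g); m[155:250,405:515]=(g<100)[155:250,405:515]; print("roof",rect(m,.124), m.sum())
s=cv2.imread("pics/side0.png")
a=cv2.resize(im[150:260,370:520,::-1],None,fx=5,fy=5,interpolation=2)[:600,:450]
b=cv2.resize(s[235:305,300:360],None,fx=5,fy=5,interpolation=2)
o=np.zeros((550,800,3),np.uint8); o[:a.shape[0],:a.shape[1]]=a[:550]; o[:b.shape[0],455:455+b.shape[1]]=b
cv2.imwrite("pics/c1.png",o)
```

```text
car (array([554.38391113, 212.615448  ]), array([116.29889679,  49.09761429]), np.float32(-1.6888763))
pad dark (array([549.74377441,  29.08177948]), array([172.21539307, 102.21833038]), np.float32(-1.6900352))
roof (array([ 588.80932617, -340.87661743]), array([177.73670959, 214.3999176 ]), np.float32(-1.5479761)) 8632
```

View pics/c1.png

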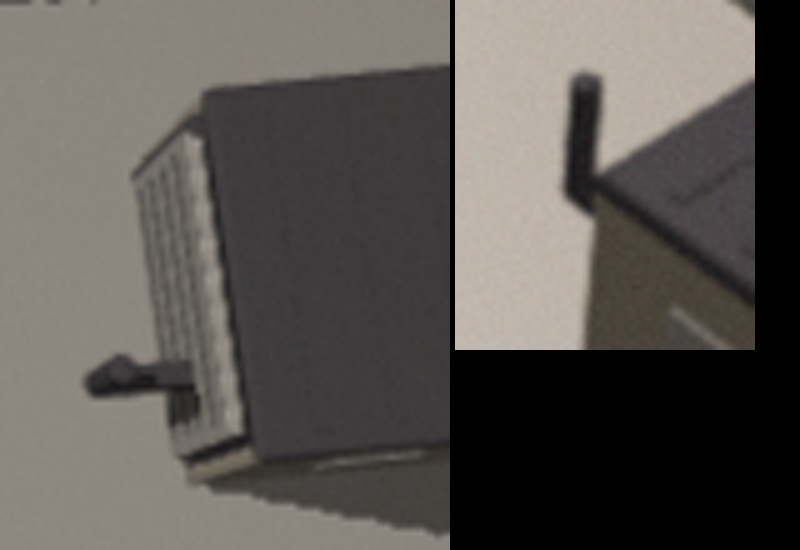

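The peg top is at top-view pixel (394.4,223) and side-view pixel (326.4,250.6). The roof's front corners are at about (411,168.4) and (421,242) in the top view.

Run:
```python
from h import *
print("peg tri",tri((394.4,223),(326.4,250.6)),"planes",plane("top",(394.4,223),.111),plane("side",(326.4,250.6),.111), "foot",plane("top",(389.5,226),.06))
A=plane("top",[(411,168.4),(421,242)],.124);print(A)
d=A[1]-A[0];print("door dir yaw(-y)",np.arctan2(d[1],d[0]),np.linalg.norm(d))
# roof back edges by contour approx
im=cv2.imread("pics/top0.png");g=im.max(2);m=np.zeros_like(g);m[155:246,408:515]=(g<75)[155:246,408:515]
m=cv2.morphologyEx(m,cv2.MORPH_OPEN,np.ones((9,9)));c=max(cv2.findContours(m,0,1)[0],key=cv2.contourArea)
P=cv2.approxPolyDP(c,6,True)[:,0];print(P);print(plane("top",P,.124))
```

```text
peg tri (array([ 0.54950422, -0.21667824,  0.10966648]), np.float64(3.529356863049312e-05)) planes [[ 0.54931004 -0.21638845  0.111     ]] [[ 0.54844075 -0.21791123  0.111     ]] foot [[ 0.54961609 -0.21684978  0.06      ]]
[[ 0.65749353 -0.24791732  0.124     ]
 [ 0.51165151 -0.26402465  0.124     ]]
door dir yaw(-y) -3.0315947255960927 0.1467287986439849
[[494 161]
 [411 169]
 [421 245]
 [482 236]
 [485 245]
 [514 245]]
[[ 0.67518626 -0.4106941   0.124     ]
 [ 0.65626862 -0.24789215  0.124     ]
 [ 0.50585947 -0.26388483  0.124     ]
 [ 0.52580555 -0.38049796  0.124     ]
 [ 0.50859377 -0.38536934  0.124     ]
 [ 0.50982377 -0.4400181   0.124     ]]
```

Add to h.py:
```python
def togo(x,y,z,yaw=None):
    s=manip.read_state();p=s["position"];w=s["tool_rot"][2]
    from scipy.spatial.transform import Rotation as R
    r=R.from_euler("xyz",s["tool_rot"]).as_matrix()
    print("tool delta",(r.T@(np.array([x,y,z])-p)).round(4),"turn",None if yaw is None else round(-((yaw-w+np.pi)%(2*np.pi)-np.pi),4),"t",s["t"],"F",s["contact_force"].round(1),"pos",p.round(4),"yaw",round(w,4))
```

```text
(no output)
```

Call:
hand_motion:
  segments: {"ticks":[[0.02,0,0,0,0.17],[0.02,0,0,0,0.17],[0.02,0,0,0,0.17],[0.02,0,0,0,0.17],[0.02,0,0,0,0.17],[0.02,0,0,0,0.17],[0.02,0,0,0,0.17],[0.02,0,0,0,0.168],[0.02,0,0,0,0],[0.02,0,0,0,0]]}

```text
t: 1.35
position: [0.2274, 0.662, 0.4046]
tool_rot: [-3.142, 0.0, 1.457]
contact_force: [-0.4, 0.3, -0.9]
opening: 0.0201
grip_force: 0.0
```

```bash
python3 -c "
from h import *
togo(.5648,.3,.25,1.4526)"
```

```text
tool delta [-0.3211  0.3765  0.1546] turn 0.0039 t 1.35 F [-0.4  0.3 -0.9] pos [0.2274 0.662  0.4046] yaw 1.4565
```

Call:
hand_motion:
  segments: {"ticks":[[0.02,-0.03,0.035,0.01,0],[0.02,-0.03,0.035,0.01,0],[0.02,-0.03,0.035,0.01,0],[0.02,-0.03,0.035,0.01,0],[0.02,-0.03,0.035,0.01,0],[0.02,-0.03,0.035,0.02,0],[0.02,-0.03,0.035,0.02,0],[0.02,-0.03,0.035,0.02,0],[0.02,-0.03,0.035,0.02,0],[0.02,-0.03,0.035,0.02,0],[0.02,-0.021,0.0265,0.0046,0.004],[0.02,0,0,0,0]]}

```text
t: 2.85
position: [0.5646, 0.2975, 0.2496]
tool_rot: [-3.141, 0.0, 1.449]
contact_force: [-0.2, -0.3, 0.4]
opening: 0.0201
grip_force: 0.0
```

```bash
python3 -c "
from h import *
togo(.5648,.3,.207,1.4526)"
```

```text
tool delta [ 0.0026 -0.0001  0.0426] turn -0.0037 t 2.85 F [-0.2 -0.3  0.4] pos [0.5646 0.2975 0.2496] yaw 1.4489
```

Call:
hand_motion:
  segments: {"ticks":[[0.02,0.0026,0,0.02,0],[0.02,0,0,0.015,0],[0.02,0,0,0.007,0],[0.02,0,0,0,0],[0.02,0,0,0,0]]}

```text
t: 3.48
position: [0.5638, 0.3018, 0.2085]
tool_rot: [3.141, -0.0, 1.449]
contact_force: [0.2, 0.7, 0.2]
opening: 0.0201
grip_force: 0.0
```

```bash
python3 -c "
from h import *
im=manip.capture('top');cv2.imwrite('pics/t2.png',cv2.resize(im[150:300,120:320,::-1],None,fx=3,fy=3))
print(car(im))
togo(.5648,.3,.207,1.4526)"
```

```text
(array([551.02612305, 174.20794678]), array([43.73417664, 46.55883408]), np.float32(-0.01374024))
tool delta [-0.0016  0.0011  0.0016] turn -0.0035 t 3.525 F [ 0.1 -0.5  0.2] pos [0.5639 0.3017 0.2086] yaw 1.4491
```

View pics/t2.png

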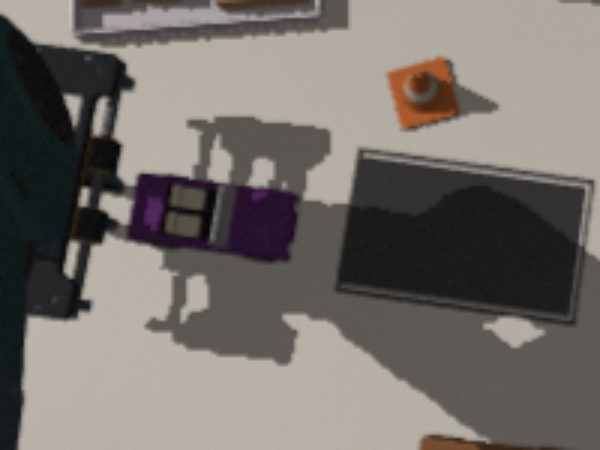

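The fingers stand just behind the tail at crop (125,205), squared to it. The car runs from about (130,205) to (297,225), and the pad starts at (345,220).

Call:
hand_motion:
  segments: {"ticks":[[0.02,-0.006,0,0.001,0],[0.02,-0.006,0,0,0],[0.02,-0.008,0,0,-0.01],[0.02,-0.008,0,0,-0.02],[0.02,-0.008,0,0,-0.02],[0.02,-0.01,0,0,-0.02],[0.02,-0.01,0,0,-0.02],[0.02,-0.01,0,0,0],[0.02,-0.01,0,0,0],[0.02,-0.01,0,0,0],[0.02,-0.006,0,0,0],[0.02,0,0,0,0]]}

```text
t: 5.03
position: [0.5573, 0.2094, 0.207]
tool_rot: [-3.141, 0.0, 1.538]
contact_force: [0.5, 0.4, -0.3]
opening: 0.0203
grip_force: 0.0
```

Run:
```python
from h import *
im=manip.capture('top');cv2.imwrite('pics/t3.png',cv2.resize(im[150:300,120:320,::-1],None,fx=3,fy=3))
I=im.astype(int); m=(I[:,:,0]>I[:,:,1]+12)&(I[:,:,2]>I[:,:,1]+15)
m=cv2.morphologyEx(m.astype(np.uint8),cv2.MORPH_CLOSE,np.ones((15,15)));print(rect(m,.028))
togo(.558,.105,.207,1.4526)
```

```text
(array([555.09997559, 129.97311401]), array([121.45830536,  50.41890717]), np.float32(-1.602582))
tool delta [-1.046e-01  4.100e-03  1.000e-04] turn 0.0859 t 5.075 F [-0.4  0.3  0.1] pos [0.5573 0.2097 0.207 ] yaw 1.5385
```

View pics/t3.png

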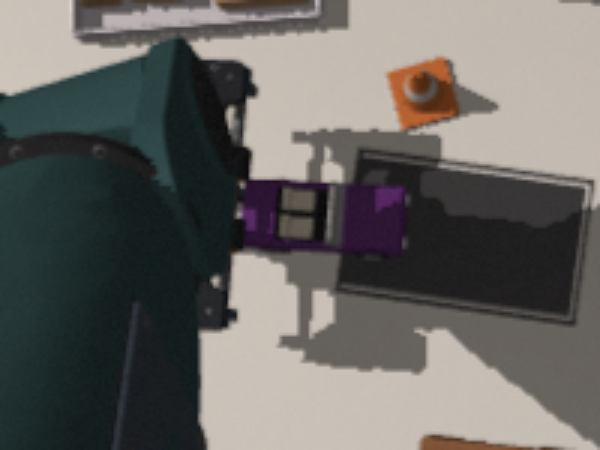

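The car now runs from crop (243,212) to (405,217), following the fingers and turned slightly as planned. It still has 0.10 m to go.

Call:
hand_motion:
  segments: {"ticks":[[0.02,-0.008,0,0,0],[0.02,-0.01,0,0,0],[0.02,-0.01,0,0,0],[0.02,-0.01,0,0,0],[0.02,-0.01,0,0,0],[0.02,-0.01,0,0,0],[0.02,-0.01,0,0,0.01],[0.02,-0.01,0,0,0.02],[0.02,-0.009,0,0,0.02],[0.02,-0.007,0,0,0],[0.02,-0.004,0,0,0],[0.02,0,0,0,0]]}

```text
t: 6.58
position: [0.5532, 0.1117, 0.2071]
tool_rot: [-3.142, 0.0, 1.489]
contact_force: [1.1, -1.1, 0.5]
opening: 0.0201
grip_force: 0.0
```

Call:
hand_motion:
  segments: {"ticks":[[0.02,0.015,0,0,0],[0.02,0.03,0,0,0],[0.02,0.03,0,0,0],[0.02,0,0,0,0]]}

```text
t: 7.08
position: [0.5595, 0.1891, 0.2072]
tool_rot: [3.141, -0.0, 1.491]
contact_force: [0.2, 0.1, 0.9]
opening: 0.0201
grip_force: 0.0
```

Run:
```python
from h import *
im=manip.capture('top');cv2.imwrite('pics/t4.png',cv2.resize(im[150:300,120:320,::-1],None,fx=3,fy=3))
I=im.astype(int); m=(I[:,:,0]>I[:,:,1]+12)&(I[:,:,2]>I[:,:,1]+15)
m=cv2.morphologyEx(m.astype(np.uint8),cv2.MORPH_CLOSE,np.ones((15,15)));c,s,w=rect(m,.028);print(c,s,w)
d=c/1000-[.5497,.0291];a=-1.69;R=np.array([[np.cos(a),np.sin(a)],[-np.sin(a),np.cos(a)]]);h=.06*np.array([np.cos(w),np.sin(w)])
print("nose",R@(d+h),"tail",R@(d-h))
togo(.549,-.2166,.30,1.683)
```

```text
[548.10180664  32.79172134] [119.24591827  51.61717606] -1.6512383
nose [0.05647946 0.00029924] tail [-0.06343039 -0.004351  ]
tool delta [-0.4042  0.0221 -0.0929] turn -0.1921 t 7.125 F [-0.2 -0.2 -0.1] pos [0.5593 0.188  0.2071] yaw 1.4909
```

View pics/t4.png

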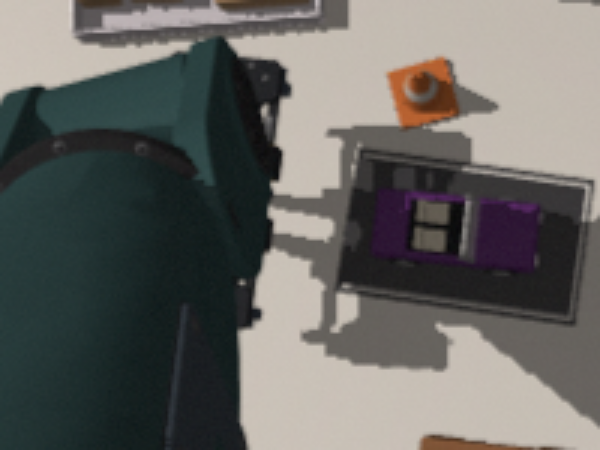

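The car stands centred in the pad, at crop (375–540, 190–270). Next I lift and go to the handle.

Call:
hand_motion:
  segments: {"ticks":[[0.02,0,0,-0.03,0],[0.02,0,0,-0.05,0],[0.07,0,0,-0.05,0],[0.07,0,0,0,-0.1],[0.07,0,0,0,-0.092],[0.07,0,0,0,0]]}

```text
t: 7.88
position: [0.5592, 0.1863, 0.3371]
tool_rot: [-3.141, 0.0, 1.68]
contact_force: [0.1, -0.2, 0.8]
opening: 0.0569
grip_force: 0.0
```

```bash
python3 -c "
from h import *
togo(.549,-.2166,.335,1.683)"
```

```text
tool delta [-0.3994 -0.054   0.0022] turn -0.0031 t 7.875 F [ 0.1 -0.2  0.8] pos [0.5592 0.1863 0.3371] yaw 1.6799
```

Call:
hand_motion:
  segments: {"ticks":[[0.07,-0.04,-0.005,0,0],[0.07,-0.045,-0.006,0,0],[0.07,-0.045,-0.006,0,0],[0.07,-0.045,-0.006,0,0],[0.07,-0.045,-0.006,0,0],[0.07,-0.045,-0.006,0,0],[0.07,-0.045,-0.006,0,0],[0.07,-0.04,-0.006,0,0],[0.07,-0.03,-0.006,0,0],[0.07,-0.019,-0.001,0,-0.003],[0.07,0,0,0,0],[0.07,0,0,0,0]]}

```text
t: 9.38
position: [0.5495, -0.2151, 0.3369]
tool_rot: [-3.141, -0.0, 1.684]
contact_force: [-0.0, 0.2, -0.3]
opening: 0.0701
grip_force: 0.0
```

```bash
python3 -c "
from h import *
im=manip.capture('side');cv2.imwrite('pics/s5.png',cv2.resize(im[140:320,220:420,::-1],None,fx=3,fy=3))
togo(.549,-.2166,.267,1.683)"
```

```text
tool delta [-0.0016 -0.0007  0.07  ] turn 0.0011 t 9.425 F [ 0.7 -0.2  0.4] pos [ 0.5496 -0.215   0.337 ] yaw 1.6841
```

View pics/s5.png

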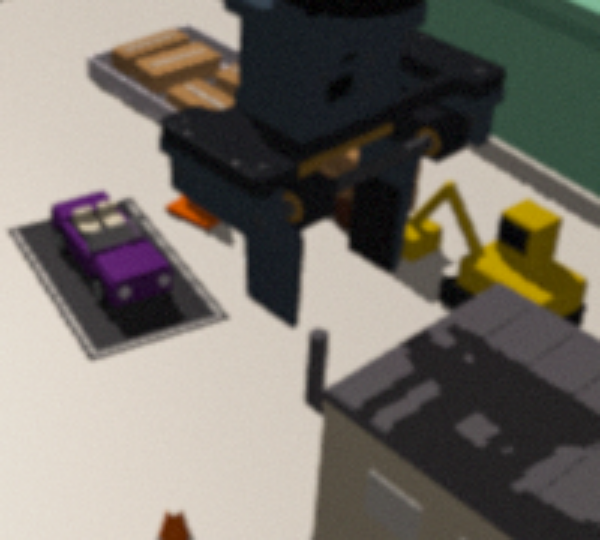

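The peg top is at crop (320,335), below and between the two fingertips at (275,315) and (395,265). I'll descend and grip.

Call:
hand_motion:
  segments: {"ticks":[[0.07,-0.0015,0,0.02,0],[0.07,0,0,0.02,0],[0.07,0,0,0.02,0],[0.07,0,0,0.01,0],[0.07,0,0,0,0]]}

```text
t: 10.05
position: [0.5495, -0.2172, 0.2661]
tool_rot: [-3.14, -0.001, 1.684]
contact_force: [0.5, 0.1, -1.0]
opening: 0.07
grip_force: 0.0
```

Call:
hand_motion:
  segments: {"ticks":[[0,0,0,0,0],[0,0,0,0,0],[0,0,0,0,0],[0,0,0,0,0],[0,0,0,0,0],[0,0,0,0,0]]}

```text
t: 10.8
position: [0.5497, -0.2174, 0.2672]
tool_rot: [3.142, 0.0, 1.684]
contact_force: [0.5, -0.9, -0.5]
opening: 0.0129
grip_force: 0.0
```

```bash
python3 -c "
from h import *
togo(.549,-.2166,.267,1.683)"
```

```text
tool delta [ 0.0008 -0.0006  0.0002] turn 0.0008 t 10.8 F [ 0.5 -0.9 -0.5] pos [ 0.5497 -0.2174  0.2672] yaw 1.6838
```

Call:
hand_motion:
  segments: {"ticks":[[0,0,0,0,0],[0,0,0,0,0],[0,0.0049,0.0024,0,0.0524],[0,0.0049,0.0024,0,0.0524],[0,0.0049,0.0024,0,0.0524],[0,0.0049,0.0024,0,0.0524],[0,0.0049,0.0024,0,0.0524],[0,0.0049,0.0024,0,0.0524],[0,0,0,0,0],[0,0,0,0,0]]}

```text
t: 12.05
position: [0.5642, -0.188, 0.2671]
tool_rot: [-3.14, -0.0, 1.369]
contact_force: [-7.3, 3.4, 7.4]
opening: 0.0114
grip_force: 30.0
```

Create ang.py:
```python
from h import *
s=manip.read_state();p=s["position"][:2];H=np.array([.5497,-.2174])-np.array([-.0994,.033]);r=p-H
print("radius",np.hypot(*r),"angle",np.arctan2(.033,-.0994)-np.arctan2(r[1],r[0]),"turned",1.6838-s["tool_rot"][2],"F",s["contact_force"],s["moment"],s["grip_force"],s["opening"],s["t"])
```

```bash
python3 ang.py
```

```text
radius 0.10542775295733595 angle 0.3133739853694495 turned 0.3143165607617826 F [-7.33126655  3.36361122  7.37024935] [0.4670534  1.236438   0.01259331] 30.003258883953094 0.011397172300171517 12.05
```

Call:
hand_motion:
  segments: {"ticks":[[0,0.0053,0.0015,0,0.0524],[0,0.0049,0.0024,0,0.0524],[0,0.0049,0.0024,0,0.0524],[0,0.0049,0.0024,0,0.0524],[0,0.0049,0.0024,0,0.0524],[0,0.0049,0.0024,0,0.0524],[0,0.0049,0.0024,0,0.0524],[0,0,0,0,0],[0,0,0,0,0]]}

```text
t: 13.18
position: [0.5912, -0.1613, 0.2671]
tool_rot: [-3.14, 0.0, 1.003]
contact_force: [-5.3, 3.5, 5.4]
opening: 0.0112
grip_force: 30.0
```

```bash
python3 ang.py
```

```text
radius 0.10624791453943723 angle 0.673449518830445 turned 0.681287554175362 F [-5.34786509  3.49325576  5.41254224] [ 0.51335628  0.93696462 -0.00946572] 30.00127136707306 0.011159916784107528 13.175
```

Call:
hand_motion:
  segments: {"ticks":[[0,0.0051,0.002,0,0.0524],[0,0.0049,0.0024,0,0.0524],[0,0.0049,0.0024,0,0.0524],[0,0.0049,0.0024,0,0.0524],[0,0.0049,0.0024,0,0.0524],[0,0.0049,0.0024,0,0.0524],[0,0.0049,0.0024,0,0.0524],[0,0,0,0,0],[0,0,0,0,0],[0,0,0,0,0]]}

```text
t: 14.42
position: [0.6261, -0.1464, 0.2671]
tool_rot: [-3.14, 0.0, 0.636]
contact_force: [-4.9, 5.1, 5.3]
opening: 0.0116
grip_force: 30.0
```

```bash
python3 ang.py
```

Run:
```python
from h import *
im=manip.capture('top');cv2.imwrite('pics/t6.png',cv2.resize(im[60:310,120:520,::-1],None,fx=2,fy=2))
im=manip.capture('side');cv2.imwrite('pics/s6.png',cv2.resize(im[110:400,180:500,::-1],None,fx=2,fy=2))
```

```text
radius 0.10652324080349851 angle 1.0326074301038646 turned 1.0481905551812662 F [-4.8974563   5.05292941  5.28882362] [ 0.97514822  0.84895602 -0.0301915 ] 30.00116139650345 0.011571403010664155 14.425
```

View pics/t6.png

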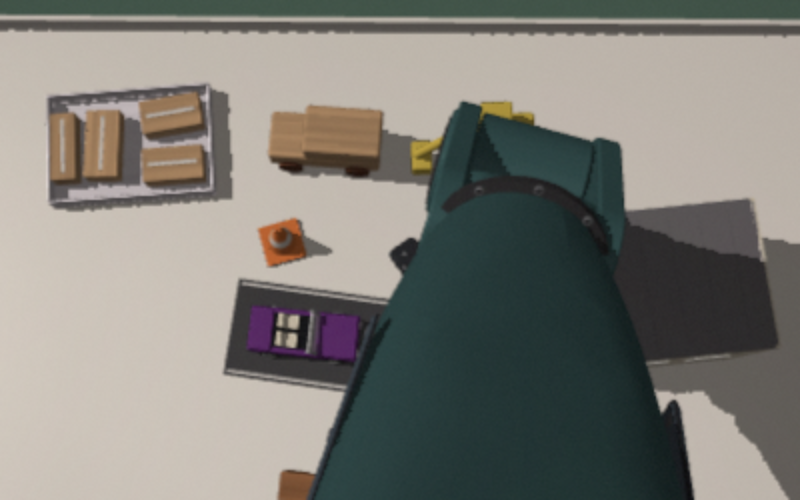

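View pics/s6.png

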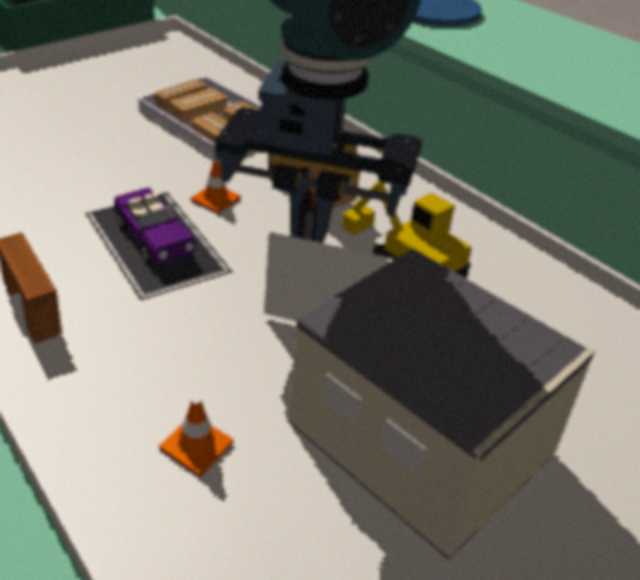

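The car is still inside the pad and the bystanders in view are in place. The door stands open with the fingers on the peg, and its free top edge is at side crop (272,235). I'll cross-check the angle from that corner, then hand in.

Call:
hand_motion:
  segments: {"ticks":[[0,0,0,0,0],[0,0,0,0,0],[0,0,0,0,0],[0,0,0,0,0]]}

```text
t: 15.02
position: [0.6261, -0.1464, 0.2671]
tool_rot: [-3.14, 0.0, 0.636]
contact_force: [-4.0, 6.8, 5.9]
opening: 0.0114
grip_force: 30.0
```

Run:
```python
from h import *
e=plane("side",(180+272/2,110+235/2),.110)[0,:2]; r=e-np.array([.6491,-.2504]); a0=-1.458-np.pi/2
t=(a0-np.arctan2(r[1],r[0]))%(2*np.pi);print(e,np.hypot(*r),t)
if .93<t<1.17: print(manip.close_job())
```

```text
[ 0.57510508 -0.15275856] 0.12251162762697586 1.0351036719448832
the job is handed in; nothing more can be done
None
```

I pushed the car into the parking rectangle, nose towards the garage, and handed the job in at about 15 s with the gripper holding the door at about 1.04 rad (60°); none of the other things was touched.

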